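Load the slide scanner and lower its cover

ROBOT

A 6-joint arm with a two-finger parallel gripper is mounted at the origin on the work surface. World frame = base frame: x ahead of the robot, y to its left, z up, the work surface at z = 0. Lengths are in mm, angles in rad, forces in N, time in s.
With the tool pointing down it reaches from about 350 to 875 mm from the base axis. Payload 4.2 kg.
Tool frame: the origin (TCP) lies midway between the tips of the shut fingers; the grasp point (between the pads) lies 19 mm behind it (arm.tcp_to_grasp is the distance from the TCP to the grasp point, in mm); z points along the fingers, y is the line along which they close (so a half turn about z gives the same grasp; the last joint's range is limited). The gripper opens to 85 mm and grips with 20 to 120 N. Pads are 22 mm wide; open, the fingers measure 114 mm over their backs; the gripper's body (76 mm by 85 mm) begins 54 mm behind the grasp point. The pads swing forward as they close: fully open they stand 13 mm farther back than shut.
Start: joints at [1.505, 0.385, 0.008, 0, -1.194, -0.259], TCP at [199.417, 592.311, 231.312] pointing down, gripper open.
Joint ranges: [-3.14, 3.14], [-1.21, 2.06], [-1.07, 1.41], [-3.16, 2.05], [-2.99, -0.16], [-3.1, 3.1]. Speed limits (rad/s): [2.79, 2.79, 3.14, 3.14, 3.14, 3.14].

INTERFACE

Orientations are given as a unit quaternion [x, y, z, w].
In Python, from bench import arm, get_image gives the robot as it stands.
- The arm moves only by the tool drive_tool, never from a script. Its argument "deltas" is a list of rows, each a list of 2 entries, a list of its own where there are three numbers: the shift along the tool's x, y, z in cm, then the turn, a rotation vector about the tool's x, y, z in degrees. In form: [[[x, y, z], [ax, ay, az]], ...]. A call has 1 to 12 rows; each row shifts and turns the commanded pose from where the row before left it, along the tool's axes as they then stand; what a row does not reach is not made up. A row lasts 1/10 s, in which the tool goes at most 50 mm and 8.59 degrees, less where a joint would pass 70% of its speed; a pose out of reach is approached as far as the arm can. A call with a gripper value outside its range is refused whole. "claw" is the finger opening in cm, from 0 to 8.54, set as the call begins (left out, the last holds). The fingers move at their own pace and stop on an object; the grip force is fixed at half the most. Time passes only in rows, so rows that do not move let the fingers close. It gives the time, the measured TCP pose, the force, the opening and the grip force at its end, in the units of the state.
- arm.read_state(): the state, without advancing time (a new reading comes with each control period).
- get_image(name): name is "side" or "top"; returns a dict with "img" (420x560x3 uint8, red, green, blue), "fx", "fy", "cx", "cy" (pixels), "eye" and "orientation" of the camera in the world. Camera axes: x right, y down, z forward; pixel columns grow to the right and rows downward; lengths in mm; the calibration is good to about 2 mm. A picture is of the moment at which its call begins. There is no depth.
- arm.job_done(): hands the job in; it is judged then, once.
The state is a dict: "clock": time; "joints": joint angles; "joint_vel": joint speeds; "joint_efforts": joint torques, N m; "position": TCP position; "ee_rot": TCP orientation; "contact_force": force on the tool from outside, world axes, zero at the start; "wrist_torque": the same for the moment, N m; "gripper_width": finger opening in mm; "grasp_force": force on a finger pad.
Only numpy, scipy, OpenCV 4.12 (cv2) and the standard library are available. Lean on these libraries where they do the work, as an engineer would, in place of code of your own. Each camera call takes 0.05 s, during which the arm holds its last target. There are 200 camera calls.

TASK

Load the slide scanner: with its cover still up, push the slide tray all the way in along its channel, under the raised cover, until it meets the back stop. Then take the cover by its orange bar and lower it gently, never letting it drop or forcing it down, until its rubber foot rests on the tray, and let go. Leave the other things on the desk where they are.

Things in the scene. Friction and masses are not known exactly. Their poses are not given: they have to be found in the camera images.
- scanner: white slide scanner fixed to the desk, base 340 (x) x 220 (y) x 40 mm. Origin under the base centre; x runs from its open front to its rear. On the base top (z = 40 mm) a channel 104 mm wide runs along x between grey guides 14 mm high, from x = -170 mm to the blue back stop (front face at x = 75 mm, top at z = 70 mm). A white housing behind it is 90 mm high.
- tray: aluminium slide tray loose in the channel, 160 (x) x 100 (y) x 10 mm, 0.35 kg, x towards the back stop, origin under its centre. A blue spine 30 mm wide, its top 22 mm above the underside, runs along its middle between glass slides. It starts pulled out 45 to 80 mm; home, its rear edge touches the back stop (origin at scanner x = -5 mm).
- tray_grip (a point): middle of the front face of the tray's upright blue grip at its front end, the place to push: grip 60 mm wide (y), 14 mm thick (x), top 34 mm above the tray's underside; this point lies 80 mm in front of the tray's origin, 22 mm above its underside
- cover (a joint): angle of the hinged cover (rad): 0 = level, grows as it is raised, stop at 1.32. Starts at 1.15 to 1.3. The stiff hinge holds it only when steep (above 1.1); lower down it falls if let go. It rests on the tray at some 0.02 to 0.33 rad, different each time: feel for it. Rough: a drop of over 4 mm, over 1.2 rad/s downwards, or over 20 N on the tray (some 9 N down at the bar).
- cover_hinge (a point): middle of the hinge axis, along the scanner's y, at scanner x = 120, z = 115 mm. The cover, 0.6 kg, is a white plate 175 x 174 mm reaching to the front. Below it, 125 mm from the hinge, hangs a springy black rubber foot (7 N per mm) 28 mm across that lands on the tray's spine; it reaches 57 to 93 mm below the hinge level, as last screwed out, which is not reported.
- cover_bar (a point): middle of the cover's orange handle bar: round, 14 mm thick, parallel to the hinge (scanner y), 128 mm free length between its two arms, 235 mm from the hinge; 53 mm free between bar and plate edge. It can be pinched from above at every cover angle, and turns between the fingers as the cover swings, in small slips of up to 4 N; a touch of the foot is a lasting upward push.
- tumbler: orange drinking tumbler with lid, 86 mm across, 152 mm tall, origin under its centre
- phone: black mobile phone lying flat beside the scanner on its -y side, 150 x 74 x 9 mm, origin under its centre
- mouse: black and red computer mouse, 105 x 60 x 32 mm, origin under its centre
- pen_cup: yellow pen cup with pens, 76 mm across, 160 mm tall, origin under its centre
- slide_box: green and white slide box, 100 x 85 x 32 mm, beside the scanner on its +y side, origin under its centre
- hole_punch: black hole punch, 120 x 50 x 52 mm, origin under its centre
Things that resemble listed ones, but are neither listed nor needed, are in the scene too. There is more than one size of the tray; the job needs the smallest.

How it is judged:
By the outcome, as a careful person would: the job done as asked, in the order asked, and still so for the second after the job is handed in, with the robot touching nothing.
It also fails if it takes over 61 s, if anything falls off the work surface, if the arm or the gripper's body presses on something with over 40 N, if the wrist force passes 120 N, or if a joint passes its speed limit or range.

## Working session

There is one attempt and no reset: what is moved stays moved. The work goes in short steps, Python scripts to look and compute and a tool call to move; the robot and the scene stay as the last step left them, time stands still between calls to the robot, and variables do not carry over. Pictures are saved under pics/ and viewed, at most 10 in all, crops included, and the job is handed in when it is done.

Besides the shell and the picture viewer there is one more tool, called after ">>>" by a JSON object that holds its "api" and its "payload". drive_tool: Moves the arm, as the interface text tells. Its arguments: {"type":"object","properties":{"deltas":{"type":"array"},"claw":{"type":"number"}},"required":["deltas"]}

```bash
mkdir -p pics; ls; python3 - <<'E'
from bench import arm,get_image
import cv2
for n in("side","top"):
    d=get_image(n); cv2.imwrite(f"pics/{n}0.png",d["img"][:,:,::-1]); print(n,{k:v for k,v in d.items() if k!="img"})
s=arm.read_state();print(s)
E
```

```text
pics
side {'fx': 470.93228884630605, 'fy': 470.93228884630605, 'cx': 282.47163747582744, 'cy': 218.72906798974972, 'eye': array([ 848.38452472,  767.94893966, 1289.59670746]), 'orientation': array([ 0.17519086,  0.937214  , -0.29498609, -0.06262021])}
top {'fx': 465.1899167870327, 'fy': 465.1899167870327, 'cx': 280.241829223816, 'cy': 201.418317298079, 'eye': array([ 254.05417102,   13.53917633, 1542.59416312]), 'orientation': array([ 0.71341477, -0.69364788,  0.0776784 , -0.06211325])}
{'clock': 0.1, 'joints': array([ 1.50461210e+00,  3.85495043e-01,  6.79593768e-03, -3.95837153e-04,
       -1.19398300e+00, -2.58641650e-01]), 'joint_vel': array([ 0.00121778, -0.00246774,  0.00352304,  0.00269982, -0.00048595,
        0.00076807]), 'joint_efforts': array([-4.10588646e-04, -3.93318129e+01,  1.88931119e+01,  4.19808403e+00,
       -2.58230568e-03,  3.33223966e-06]), 'position': array([199.2698011 , 591.85858799, 230.34057463]), 'ee_rot': array([ 9.86827723e-01, -1.61771822e-01, -9.25201162e-05,  9.56202143e-04]), 'contact_force': array([-0.57748662,  0.0940126 , -0.36932234]), 'wrist_torque': array([-0.05980957,  0.00726689, -0.06460729]), 'grasp_force': 0.0, 'gripper_width': 85.39115754250628}
```

View pics/side0.png

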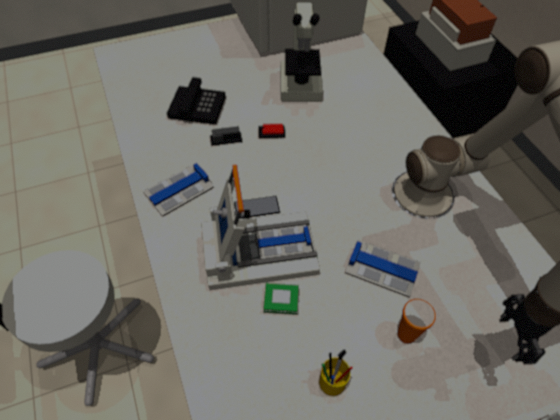

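View pics/top0.png

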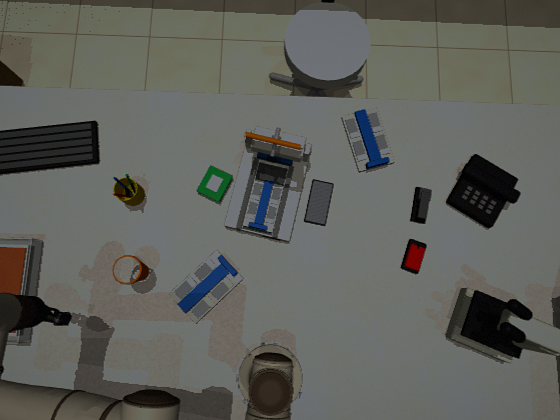

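The side view shows the scanner at about (262,245), with the tray in its channel and the orange bar at (237,190). The top view shows it at about (270,185), with the bar at (273,141). The decoy trays lie loose on the desk. I'll zoom in next.

```bash
cat > h.py <<'E'
import numpy as np,cv2
from scipy.spatial.transform import Rotation as R
from bench import arm,get_image
def ray(d,p):
    v=np.array([(p[0]-d["cx"])/d["fx"],(p[1]-d["cy"])/d["fy"],1.]);v=R.from_quat(d["orientation"]).apply(v)
    return np.array(d["eye"]),v/np.linalg.norm(v)
def plane(d,p,z):
    e,v=ray(d,p);return e+v*(z-e[2])/v[2]
def tri(d1,p1,d2,p2):
    (a,u),(b,v)=ray(d1,p1),ray(d2,p2)
    t=np.linalg.lstsq(np.c_[u,-v],b-a,rcond=None)[0];q,r=a+u*t[0],b+v*t[1]
    return (q+r)/2,np.linalg.norm(q-r)
def proj(d,P):
    c=R.from_quat(d["orientation"]).inv().apply(np.asarray(P,float)-d["eye"]);return np.c_[d["fx"]*c[...,0]/c[...,2]+d["cx"],d["fy"]*c[...,1]/c[...,2]+d["cy"]]
E
python3 - <<'E'
from h import *
s=cv2.imread("pics/side0.png");t=cv2.imread("pics/top0.png")
a=cv2.resize(s[155:295,195:330],None,fx=4,fy=4,interpolation=2)[:560,:400]
a=cv2.resize(s[155:295,195:330],(400,415),interpolation=2)
b=cv2.resize(t[118:253,210:340],(400,415),interpolation=2)
c=np.hstack([a,b]);c=np.clip(c*1.6,0,255).astype('uint8');cv2.imwrite("pics/z.png",c)
for n,i,(x0,y0,x1,y1) in(("side",s,(195,155,330,295)),("top",t,(210,118,340,253))):
    h=cv2.cvtColor(i,cv2.COLOR_BGR2HSV);
    for nm,lo,hi in(("blue",(100,150,50),(125,255,255)),("orange",(5,170,100),(20,255,255))):
        m=np.zeros(i.shape[:2],'uint8');m[y0:y1,x0:x1]=cv2.inRange(h,lo,hi)[y0:y1,x0:x1]
        for k in cv2.findContours(m,0,1)[0]:
            if cv2.contourArea(k)>15: print(n,nm,cv2.contourArea(k),cv2.boxPoints(cv2.minAreaRect(k)).round(1).tolist())
E
```

```text
side blue 369.0 [[257.20001220703125, 240.0], [306.6000061035156, 226.60000610351562], [311.1000061035156, 243.10000610351562], [261.70001220703125, 256.6000061035156]]
side blue 111.5 [[195.0, 164.0], [206.0, 164.0], [206.0, 181.0], [195.0, 181.0]]
side orange 127.0 [[231.5, 165.39999389648438], [235.60000610351562, 164.6999969482422], [242.60000610351562, 208.89999389648438], [238.5, 209.60000610351562]]
top blue 392.0 [[248.3000030517578, 226.8000030517578], [255.0, 179.3000030517578], [272.5, 181.8000030517578], [265.79998779296875, 229.3000030517578]]
top orange 165.0 [[245.1999969482422, 135.5], [246.10000610351562, 131.60000610351562], [300.20001220703125, 144.3000030517578], [299.29998779296875, 148.1999969482422]]
```

View pics/z.png

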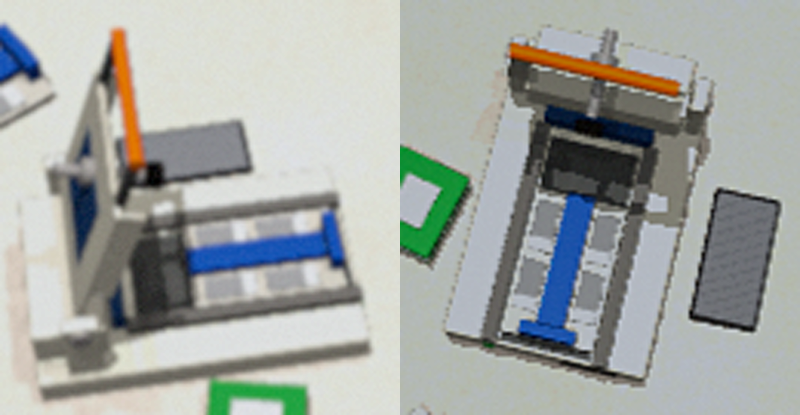

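The crops show the raised cover, with the bar in clear view of both cameras. The tray's grip in the top view runs from about (249,224) to (267,228). The channel is clear.

```bash
python3 - <<'E'
from h import *
S=get_image("side");T=get_image("top")
A,ra=tri(S,(240.5,209.3),T,(245.7,133.5));B,rb=tri(S,(233,165),T,(299.8,146.2))
print("bar",A.round(1),B.round(1),ra,rb,np.linalg.norm(A-B))
G,r1=tri(S,(308.7,243.8),T,(249,223.7));H,r2=tri(S,(305.7,226.5),T,(267.2,228))
print("grip",G.round(1),H.round(1),r1,r2,np.linalg.norm(G-H))
# blue spine sub-masks: columns across spine, edge centres -> line at z=62
for n,d in(("side",S),("top",T)):
    h=cv2.cvtColor(d["img"],cv2.COLOR_RGB2HSV);m=cv2.inRange(h,(100,150,50),(125,255,255))
    P=[]
    if n=="side":
        for x in range(262,300):
            y=np.flatnonzero(m[225:262,x])+225; P.append((x,y.mean()))
    else:
        for y in range(184,218):
            x=np.flatnonzero(m[y,240:282])+240; P.append((x.mean(),y))
    W=np.array([plane(d,p,62)[:2] for p in P]);u=np.linalg.svd(W-W.mean(0))[2][0];u*=np.sign(u[0])
    print(n,"spine yaw",np.degrees(np.arctan2(u[1],u[0])),W.mean(0),"line y at x=500", W.mean(0)[1]+(500-W.mean(0)[0])*u[1]/u[0])
for p in((224.6,226.3),(289.6,240)):print("front corner",plane(T,p,40).round(1))
E
```

```text
bar [680.   88.5 341.5] [650.8 -59.4 338.7] 0.3201146288495407 1.6446552867734456 150.8395639822827
grip [475.5  84.   56.7] [461.7  25.3  64.1] 2.2339854730689876 3.5117686689912873 60.75570326655865
side spine yaw -11.849898366584833 [552.14252663  43.86595728] line y at x=500 54.806499592782544
top spine yaw -11.777413630858874 [553.16521737  38.24225689] line y at x=500 49.32717850871035
front corner [468.  162.9  40. ]
front corner [429.4 -49.4  40. ]
```

>>> {"api": "drive_tool", "payload": {"deltas": [[[0, 0, -0.3], [0, 0, 8.3]], [[0, 0, -0.3], [0, 0, 8.3]], [[0, 0, -0.3], [0, 0, 8.3]], [[0, 0, -0.3], [0, 0, 8.3]], [[0, 0, 0], [0, 0, 8.3]], [[0, 0, 0], [0, 0, 8.3]], [[0, 0, 0], [0, 0, 8.3]], [[0, 0, 0], [0, 0, 8.3]], [[0, 0, 0], [0, 0, 8.3]], [[0, 0, 0], [0, 0, 8.3]]], "claw": 0}}

```text
clock: 1.2
position: [199.4, 592.1, 242.9]
ee_rot: [-0.63, 0.777, -0.0, -0.0]
contact_force: [0.0, 0.8, -0.4]
gripper_width: -0.3
grasp_force: 0.0
```

```bash
cat >> h.py <<'E'
YAW=np.radians(-11.8);c,s_=np.cos(YAW),np.sin(YAW);O=np.array([615.7,25.0])
def sc(x,y,z): return np.array([O[0]+c*x-s_*y,O[1]+s_*x+c*y,z])
def delta(P):
    s=arm.read_state();r=R.from_quat(s["ee_rot"]);m=r.as_matrix()
    want=np.c_[[s_,-c,0],[-c,-s_,0],[0,0,-1]]
    print("pos",s["position"].round(1),"tool-shift cm",(m.T@(np.asarray(P)-s["position"])/10).round(2),"turn",np.degrees(R.from_matrix(m.T@want).as_rotvec()).round(2))
    print("F",s["contact_force"].round(1),"t",s["clock"],"w",round(s["gripper_width"],1),"j",s["joints"].round(2))
    g=s["position"][:2]-O;print("scanner xy",(c*g[0]+s_*g[1]).round(1),(-s_*g[0]+c*g[1]).round(1))
E
python3 -c "
from h import *
delta(sc(-190,0,240))"
```

```text
pos [199.4 592.1 242.9] tool-shift cm [ 46.91 -33.48   0.33] turn [ 0.   -0.04 -0.15]
F [ 0.   0.8 -0.4] t 1.2 w -0.3 j [ 1.5   0.38  0.03 -0.   -1.22 -1.71]
scanner xy -523.5 470.0
```

>>> {"api": "drive_tool", "payload": {"deltas": [[[2, -1.43, 0], [0, 0, 0]], [[4, -2.85, 0], [0, 0, 0]], [[4, -2.85, 0], [0, 0, 0]], [[4, -2.85, 0], [0, 0, 0]], [[4, -2.85, 0], [0, 0, 0]], [[4, -2.85, 0], [0, 0, 0]], [[4, -2.85, 0], [0, 0, 0]], [[4, -2.85, 0], [0, 0, 0]], [[4, -2.85, 0], [0, 0, 0]], [[4, -2.85, 0], [0, 0, 0]], [[4, -2.85, 0], [0, 0, 0]], [[4, -2.85, 0], [0, 0, 0]]]}}

```text
clock: 2.4
position: [428.2, 73.8, 243.6]
ee_rot: [-0.632, 0.775, -0.0, 0.0]
contact_force: [1.8, 0.7, 1.0]
gripper_width: -0.1
grasp_force: 0.0
```

```bash
python3 -c "
from h import *
delta(sc(-190,0,55))"
```

```text
pos [428.2  73.8 243.6] tool-shift cm [ 0.96 -0.33 18.86] turn [-0.04  0.04  0.22]
F [1.8 0.7 1. ] t 2.4 w -0.1 j [ 0.55  0.04 -0.41 -0.   -1.12 -0.75]
scanner xy -193.5 9.5
```

>>> {"api": "drive_tool", "payload": {"deltas": [[[0.5, 0, 2], [0, 0, 0]], [[0.4, 0, 4], [0, 0, 0.2]], [[0, 0, 4], [0, 0, 0]], [[0, 0, 4], [0, 0, 0]], [[0, 0, 3], [0, 0, 0]], [[0, 0, 1.7], [0, 0, 0]], [[0, 0, 0], [0, 0, 0]]]}}

```text
clock: 3.1
position: [424.4, 66.0, 54.2]
ee_rot: [-0.63, 0.776, 0.001, -0.003]
contact_force: [0.6, 0.4, 0.2]
gripper_width: -0.3
grasp_force: 0.0
```

```bash
python3 -c "
from h import *
delta(sc(-175,0,55))
for n in('side','top'): cv2.imwrite('pics/%s1.png'%n,get_image(n)['img'][:,:,::-1])
s=cv2.imread('pics/side1.png');t=cv2.imread('pics/top1.png')
a=cv2.resize(s[155:295,195:350],(400,361),interpolation=2)
b=cv2.resize(t[118:258,200:355],(400,361),interpolation=2)
cv2.imwrite('pics/z1.png',np.clip(np.hstack([a,b])*1.6,0,255).astype('uint8'))"
```

```text
pos [424.4  66.   54.2] tool-shift cm [ 0.1  -2.06 -0.09] turn [ 0.27 -0.23 -0.04]
F [0.6 0.4 0.2] t 3.1 w -0.3 j [ 0.54  0.29 -0.68 -0.   -0.6  -0.74]
scanner xy -195.6 1.0
```

View pics/z1.png

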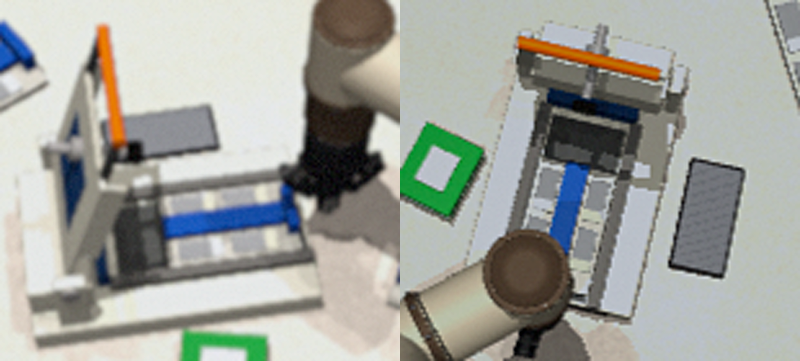

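The picture shows the shut fingers just in front of the grip at about (300,195), lined up with the spine. I'll push forward now.

>>> {"api": "drive_tool", "payload": {"deltas": [[[0, -0.3, 0], [0, 0, 0]], [[0, -0.5, 0], [0, 0, 0]], [[0, -0.5, 0], [0, 0, 0]], [[0, -0.5, 0], [0, 0, 0]], [[0, -0.5, 0], [0, 0, 0]], [[0, -0.5, 0], [0, 0, 0]], [[0, -0.5, 0], [0, 0, 0]], [[0, -0.5, 0], [0, 0, 0]]]}}

```text
clock: 4.0
position: [463.2, 58.9, 56.2]
ee_rot: [-0.631, 0.776, 0.0, -0.001]
contact_force: [-2.9, 1.4, -0.1]
gripper_width: 0.0
grasp_force: 1.3
```

>>> {"api": "drive_tool", "payload": {"deltas": [[[0, -0.5, 0], [0, 0, 0]], [[0, -0.5, 0], [0, 0, 0]], [[0, -0.5, 0], [0, 0, 0]], [[0, -0.5, 0], [0, 0, 0]], [[0, -0.4, 0], [0, 0, 0]], [[0, -0.4, 0], [0, 0, 0]]]}}

```text
clock: 4.6
position: [491.0, 53.3, 56.2]
ee_rot: [-0.631, 0.776, 0.0, -0.0]
contact_force: [-1.6, -0.1, 0.0]
gripper_width: -0.1
grasp_force: 0.8
```

>>> {"api": "drive_tool", "payload": {"deltas": [[[0, -0.4, 0], [0, 0, 0]], [[0, -0.4, 0], [0, 0, 0]], [[0, -0.4, 0], [0, 0, 0]], [[0, -0.3, 0], [0, 0, 0]], [[0, -0.2, 0], [0, 0, 0]], [[0, 0, 0], [0, 0, 0]]]}}

```text
clock: 5.2
position: [507.9, 50.0, 56.4]
ee_rot: [-0.631, 0.776, -0.0, 0.0]
contact_force: [-0.3, 0.3, -0.2]
gripper_width: 0.4
grasp_force: 0.2
```

>>> {"api": "drive_tool", "payload": {"deltas": [[[0, -0.1, 0], [0, 0, 0]], [[0, -0.1, 0], [0, 0, 0]], [[0, -0.1, 0], [0, 0, 0]]]}}

```text
clock: 5.5
position: [510.1, 49.3, 56.4]
ee_rot: [-0.631, 0.776, 0.0, -0.0]
contact_force: [-2.1, 1.4, 1.2]
gripper_width: -0.1
grasp_force: 1.1
```

>>> {"api": "drive_tool", "payload": {"deltas": [[[0, -0.1, 0], [0, 0, 0]], [[0, -0.1, 0], [0, 0, 0]], [[0, -0.1, 0], [0, 0, 0]]]}}

```text
clock: 5.8
position: [513.3, 48.7, 56.4]
ee_rot: [-0.631, 0.776, 0.0, -0.0]
contact_force: [-3.1, -0.2, 1.2]
gripper_width: 0.1
grasp_force: 1.3
```

>>> {"api": "drive_tool", "payload": {"deltas": [[[0, -0.1, 0], [0, 0, 0]], [[0, -0.1, 0], [0, 0, 0]], [[0, -0.1, 0], [0, 0, 0]]]}}

```text
clock: 6.1
position: [516.2, 48.1, 56.4]
ee_rot: [-0.631, 0.776, 0.0, -0.0]
contact_force: [-3.4, -0.1, 1.6]
gripper_width: 0.1
grasp_force: 1.5
```

>>> {"api": "drive_tool", "payload": {"deltas": [[[0, -0.1, 0], [0, 0, 0]], [[0, -0.1, 0], [0, 0, 0]]]}}

```text
clock: 6.3
position: [518.2, 47.7, 56.3]
ee_rot: [-0.631, 0.776, 0.0, -0.0]
contact_force: [-1.6, 0.9, 2.0]
gripper_width: 0.1
grasp_force: 1.5
```

>>> {"api": "drive_tool", "payload": {"deltas": [[[0, -0.1, 0], [0, 0, 0]], [[0, -0.1, 0], [0, 0, 0]]]}}

```text
clock: 6.5
position: [519.3, 47.2, 56.2]
ee_rot: [-0.63, 0.776, 0.001, -0.001]
contact_force: [-6.8, 2.5, 4.7]
gripper_width: 0.1
grasp_force: 3.6
```

>>> {"api": "drive_tool", "payload": {"deltas": [[[0, -0.1, 0], [0, 0, 0]], [[0, -0.1, 0], [0, 0, 0]]]}}

```text
clock: 6.7
position: [519.4, 46.7, 56.2]
ee_rot: [-0.63, 0.776, 0.001, -0.002]
contact_force: [-11.9, 4.9, 10.0]
gripper_width: -0.2
grasp_force: 6.4
```

>>> {"api": "drive_tool", "payload": {"deltas": [[[0, 0.3, 0], [0, 0, 0]], [[0, 0.7, 0], [0, 0, 0]], [[0, 1.5, 0], [0, 0, 0]], [[0, 1, -2], [0, 0, 0]], [[0, 0, -4], [0, 0, 0]], [[0, 0, -4.5], [0, 0, 0]], [[0, 0, -4.5], [0, 0, 0]], [[0, 0, -4.5], [0, 0, 0]], [[0, 0, -4.5], [0, 0, 0]], [[0, 0, -4.5], [0, 0, 0]], [[0, 0, -4.5], [0, 0, 0]], [[0, 0, -3], [0, 0, 0]]], "claw": 0}}

```text
clock: 7.9
position: [488.6, 54.0, 420.3]
ee_rot: [-0.631, 0.776, -0.002, 0.003]
contact_force: [0.6, 0.4, -0.6]
gripper_width: 0.0
grasp_force: 0.0
```

```bash
python3 - <<'E'
from h import *
S=get_image("side");T=get_image("top")
delta([665.4,14.5,415])
L=[]
for n,d,(x0,y0,x1,y1) in(("side",S,(220,155,250,215)),("top",T,(235,122,310,155))):
    h=cv2.cvtColor(d["img"],cv2.COLOR_RGB2HSV);m=np.zeros(h.shape[:2],'uint8');m[y0:y1,x0:x1]=cv2.inRange(h,(5,170,100),(20,255,255))[y0:y1,x0:x1]
    k=max(cv2.findContours(m,0,1)[0],key=cv2.contourArea);print(n,cv2.minAreaRect(k))
    m=cv2.inRange(h,(100,150,50),(125,255,255));k=[q for q in cv2.findContours(m,0,1)[0] if 100<cv2.contourArea(q)]
    for q in k:
        r=cv2.minAreaRect(q)
        if 240<r[0][0]<310 and 170<r[0][1]<260: print("tray",n,cv2.boxPoints(r).round(1).tolist())
E
```

```text
pos [489.7  54.2 421.7] tool-shift cm [  0.3  -18.     0.87] turn [-0.64  0.32 -0.02]
F [ 0.3 -0.3  0.1] t 8.0 w 0.1 j [ 0.44  0.07  0.06  0.   -1.55 -0.65]
scanner xy -129.3 2.9
side ((237.130615234375, 187.1358642578125), (44.70754623413086, 4.106424808502197), 81.11934661865234)
tray side [[236.1999969482422, 232.1999969482422], [286.5, 229.8000030517578], [287.29998779296875, 246.89999389648438], [237.0, 249.1999969482422]]
top ((279.15667724609375, 141.4420623779297), (42.20125961303711, 4.0301971435546875), 13.392498016357422)
tray top [[256.70001220703125, 207.39999389648438], [257.8999938964844, 181.39999389648438], [272.1000061035156, 182.0], [271.0, 208.0]]
```

>>> {"api": "drive_tool", "payload": {"deltas": [[[0, -2, 0], [0, 0, 0]], [[0, -4, 0], [0, 0, 0]], [[0.3, -4, 0], [0, 0, 0]], [[0, -4, 0], [0, 0, 0]], [[0, -3, 0], [0, 0, 0]], [[0, -1, 0], [0, 0, 0]], [[0, 0, 0], [0, 0, 0]]], "claw": 7}}

```text
clock: 8.7
position: [664.9, 14.0, 413.0]
ee_rot: [-0.63, 0.777, 0.001, -0.002]
contact_force: [-0.0, 0.5, -0.0]
gripper_width: 70.1
grasp_force: 0.0
```

```bash
python3 - <<'E'
from h import *
delta([665.4,14.5,321])
S=get_image("side")["img"];T=get_image("top")["img"]
a=cv2.resize(S[100:240,180:335],(400,361),interpolation=2)
b=cv2.resize(T[80:220,200:355],(400,361),interpolation=2)
cv2.imwrite('pics/z2.png',np.clip(np.hstack([a,b])[:,:,::-1]*1.6,0,255).astype('uint8'))
E
```

```text
pos [664.9  14.  413. ] tool-shift cm [-0.07 -0.07  9.2 ] turn [ 0.18 -0.08 -0.08]
F [-0.   0.5 -0. ] t 8.7 w 70.1 j [ 0.26  0.41  0.49 -0.   -1.65 -0.47]
scanner xy 50.4 -0.7
```

View pics/z2.png

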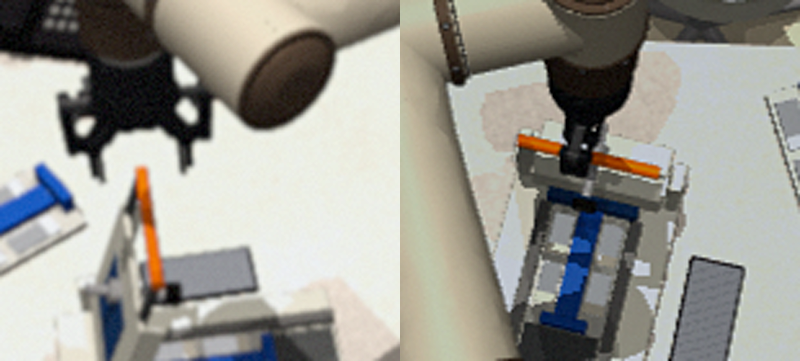

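The picture shows the open fingers straddling the bar from above, centred on it. The tray now sits deep in the channel. I'll go down and pinch.

>>> {"api": "drive_tool", "payload": {"deltas": [[[0, 0, 1.5], [0, 0, 0]], [[0, 0, 2], [0, 0, 0]], [[0, 0, 2], [0, 0, 0]], [[0, 0, 2], [0, 0, 0]], [[0, 0, 1.2], [0, 0, 0]], [[0, 0, 0.5], [0, 0, 0]], [[0, 0, 0], [0, 0, 0]]]}}

```text
clock: 9.5
position: [663.0, 14.4, 324.6]
ee_rot: [-0.631, 0.776, -0.0, 0.0]
contact_force: [0.4, -0.3, 0.1]
gripper_width: 70.0
grasp_force: 0.0
```

>>> {"api": "drive_tool", "payload": {"deltas": [[[0, 0, 0], [0, 0, 0]], [[0, 0, 0], [0, 0, 0]], [[0, 0, 0], [0, 0, 0]]], "claw": 3.5}}

```text
clock: 9.8
position: [663.7, 14.3, 325.1]
ee_rot: [-0.631, 0.776, -0.0, 0.001]
contact_force: [0.1, -0.0, 0.4]
gripper_width: 34.8
grasp_force: 0.0
```

>>> {"api": "drive_tool", "payload": {"deltas": [[[0, 0, 0], [0, 0, 0]], [[0, 0, 0], [0, 0, 0]], [[0, 0, 0], [0, 0, 0]], [[0, 0, 0], [0, 0, 0]]], "claw": 0}}

```text
clock: 10.2
position: [663.4, 14.3, 324.7]
ee_rot: [-0.631, 0.776, -0.0, 0.0]
contact_force: [-0.5, -0.0, 1.9]
gripper_width: 11.7
grasp_force: 58.5
```

```bash
python3 - <<'E'
from h import *
delta([665.4,14.5,321])
s=arm.read_state();g=s["position"]-O.tolist()[0]*0 if 0 else s["position"]
x=c*(g[0]-O[0])+s_*(g[1]-O[1]);z=g[2]+arm.tcp_to_grasp
print("bar x,z",x,z,"radius",np.hypot(120-x,z-115),"angle",np.arctan2(z-115,120-x))
E
```

```text
pos [663.4  14.3 324.7] tool-shift cm [-0.06 -0.19  0.37] turn [-0.03  0.01 -0.01]
F [-0.5 -0.   1.9] t 10.2 w 11.7 j [ 0.26  0.41  0.28  0.   -1.44 -0.47]
scanner xy 48.9 -0.8
bar x,z 48.92622261467754 343.404604411012 radius 239.20732670210845 angle 1.2691191321542905
```

```bash
python3 - <<'E'
from h import *
d=get_image("top");t=cv2.imread("pics/top0.png")
th=1.27
for L in(57,65,75,85,93):
    f=125*np.cos(th)+L*np.sin(th);z=115+125*np.sin(th)-L*np.cos(th)
    for y in(0,):print(L,proj(d,sc(120-f,y,z)[None])[0].round(1))
print("plate under", proj(d,sc(120-125*np.cos(th),0,115+125*np.sin(th))[None])[0])
b=cv2.resize(t[140:190,240:305],(780,600),interpolation=0);cv2.imwrite("pics/f.png",np.clip(b*2.2,0,255).astype('uint8'))
def arc(a,b,n):
    q=np.linspace(a,b,n+1);return np.c_[23.5*np.diff(np.cos(q)),-23.5*np.diff(np.sin(q))].round(2).tolist()
print(arc(1.27,0.97,10));print(arc(.97,.67,10));print(arc(.67,.37,12))
E
```

```text
57 [270.7 160.2]
65 [270.1 162.9]
75 [269.3 166.2]
85 [268.5 169.5]
93 [267.9 172.1]
plate under [275.00780381 141.32014191]
[[0.67, 0.22], [0.66, 0.24], [0.66, 0.26], [0.65, 0.28], [0.64, 0.3], [0.63, 0.32], [0.62, 0.34], [0.61, 0.35], [0.6, 0.37], [0.59, 0.39]]
[[0.58, 0.41], [0.56, 0.42], [0.55, 0.44], [0.54, 0.46], [0.52, 0.47], [0.51, 0.49], [0.49, 0.5], [0.48, 0.52], [0.46, 0.53], [0.45, 0.55]]
[[0.36, 0.47], [0.35, 0.47], [0.34, 0.48], [0.32, 0.49], [0.31, 0.5], [0.3, 0.51], [0.29, 0.51], [0.27, 0.52], [0.26, 0.53], [0.25, 0.53], [0.23, 0.54], [0.22, 0.55]]
```

View pics/f.png

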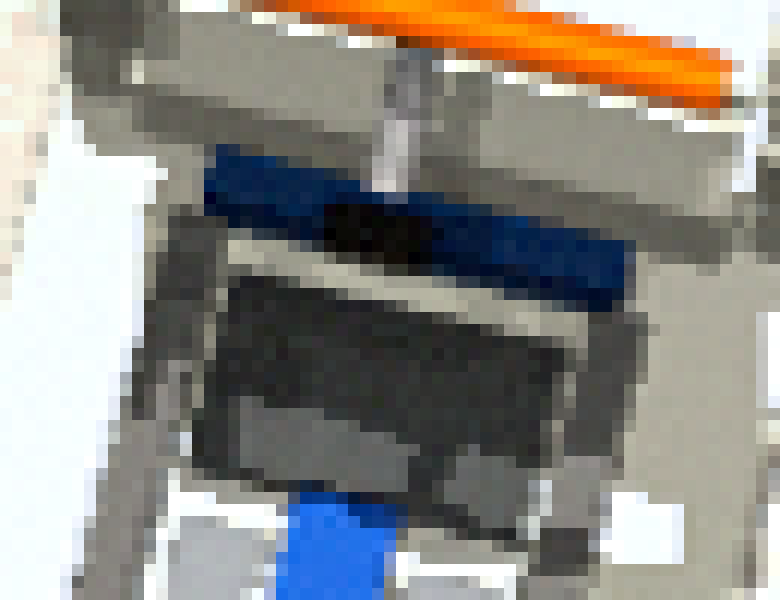

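The crop shows the black foot tip with its lower edge at about row 163 of the top view. That suggests a reach of about 65 mm and contact near 0.1 rad, which I'll confirm by force. Now I'll lower along the arc.

>>> {"api": "drive_tool", "payload": {"deltas": [[[0, 0.33, 0.1], [0, 0, 0]], [[0, 0.34, 0.12], [0, 0, 0]], [[0, 0.66, 0.24], [0, 0, 0]], [[0, 0.66, 0.26], [0, 0, 0]], [[0, 0.65, 0.28], [0, 0, 0]]]}}

```text
clock: 10.75
position: [637.2, 19.8, 314.7]
ee_rot: [-0.631, 0.776, -0.0, 0.001]
contact_force: [1.7, -1.1, 3.1]
gripper_width: 11.5
grasp_force: 59.2
```

>>> {"api": "drive_tool", "payload": {"deltas": [[[0, 0.64, 0.3], [0, 0, 0]], [[0, 0.63, 0.32], [0, 0, 0]], [[0, 0.62, 0.34], [0, 0, 0]], [[0, 0.61, 0.35], [0, 0, 0]], [[0, 0.6, 0.37], [0, 0, 0]], [[0, 0.59, 0.39], [0, 0, 0]]]}}

```text
clock: 11.35
position: [600.5, 27.5, 292.7]
ee_rot: [-0.631, 0.776, 0.001, -0.0]
contact_force: [0.1, 0.2, 2.3]
gripper_width: 11.4
grasp_force: 60.7
```

>>> {"api": "drive_tool", "payload": {"deltas": [[[0, 0.58, 0.41], [0, 0, 0]], [[0, 0.56, 0.42], [0, 0, 0]], [[0, 0.55, 0.44], [0, 0, 0]], [[0, 0.54, 0.46], [0, 0, 0]], [[0, 0.52, 0.47], [0, 0, 0]], [[0, 0.51, 0.49], [0, 0, 0]], [[0, 0.49, 0.5], [0, 0, 0]], [[0, 0.48, 0.52], [0, 0, 0]], [[0, 0.46, 0.53], [0, 0, 0]], [[0, 0.45, 0.55], [0, 0, 0]]]}}

```text
clock: 12.35
position: [551.1, 37.9, 245.3]
ee_rot: [-0.631, 0.776, -0.0, 0.0]
contact_force: [3.9, 0.9, -0.3]
gripper_width: 11.8
grasp_force: 59.2
```

>>> {"api": "drive_tool", "payload": {"deltas": [[[0, 0.36, 0.47], [0, 0, 0]], [[0, 0.35, 0.47], [0, 0, 0]], [[0, 0.34, 0.48], [0, 0, 0]], [[0, 0.32, 0.49], [0, 0, 0]], [[0, 0.31, 0.5], [0, 0, 0]], [[0, 0.3, 0.51], [0, 0, 0]], [[0, 0.29, 0.51], [0, 0, 0]]]}}

```text
clock: 13.05
position: [528.8, 42.6, 211.0]
ee_rot: [-0.631, 0.776, -0.0, 0.0]
contact_force: [3.1, 3.8, 0.8]
gripper_width: 12.1
grasp_force: 58.6
```

>>> {"api": "drive_tool", "payload": {"deltas": [[[0, 0.27, 0.52], [0, 0, 0]], [[0, 0.26, 0.53], [0, 0, 0]], [[0, 0.25, 0.53], [0, 0, 0]], [[0, 0.23, 0.54], [0, 0, 0]], [[0, 0.22, 0.4], [0, 0, 0]], [[0, 0, 0.1], [0, 0, 0]], [[0, 0, 0], [0, 0, 0]]]}}

```text
clock: 13.75
position: [517.0, 45.1, 184.7]
ee_rot: [-0.631, 0.776, -0.0, 0.0]
contact_force: [4.4, 4.4, -2.1]
gripper_width: 11.6
grasp_force: 58.5
```

```bash
cat >> h.py <<'E'
def cov():
    s=arm.read_state();g=s["position"]
    x=c*(g[0]-O[0])+s_*(g[1]-O[1])-1;z=g[2]+arm.tcp_to_grasp-4
    print("bar x,z",x.round(1),z.round(1),"radius",np.hypot(120-x,z-115).round(1),"angle",np.arctan2(z-115,120-x).round(3),"F",s["contact_force"].round(1),s["clock"])
def arc(a,b,n):
    q=np.linspace(a,b,n+1);return np.c_[23.5*np.diff(np.cos(q)),-23.5*np.diff(np.sin(q))].round(2).tolist()
E
python3 - <<'E'
from h import *
cov();delta([0,0,0])
print(arc(.37,.2,16)); print(arc(.2,.0,40)[::5])
E
```

```text
bar x,z -101.7 199.4 radius 237.2 angle 0.364 F [ 4.4  4.4 -2.1] 13.75
pos [517.   45.1 184.7] tool-shift cm [14.99 49.69 18.44] turn [-0.02  0.02 -0.01]
F [ 4.4  4.4 -2.1] t 13.75 w 11.6 j [ 0.4   0.25 -0.32  0.   -1.   -0.61]
scanner xy -100.7 -0.5
[[0.09, 0.23], [0.09, 0.23], [0.08, 0.24], [0.08, 0.24], [0.08, 0.24], [0.08, 0.24], [0.07, 0.24], [0.07, 0.24], [0.07, 0.24], [0.07, 0.24], [0.06, 0.24], [0.06, 0.24], [0.06, 0.24], [0.06, 0.24], [0.05, 0.24], [0.05, 0.24]]
[[0.02, 0.12], [0.02, 0.12], [0.02, 0.12], [0.01, 0.12], [0.01, 0.12], [0.01, 0.12], [0.01, 0.12], [0.0, 0.12]]
```

>>> {"api": "drive_tool", "payload": {"deltas": [[[0, 0.05, 0.2], [0, 0, 0]], [[0, 0.05, 0.2], [0, 0, 0]], [[0, 0.05, 0.2], [0, 0, 0]]]}}

```text
clock: 14.05
position: [515.2, 45.4, 179.2]
ee_rot: [-0.631, 0.776, 0.0, 0.0]
contact_force: [0.1, 5.6, 1.0]
gripper_width: 11.8
grasp_force: 58.9
```

>>> {"api": "drive_tool", "payload": {"deltas": [[[-0.04, 0.06, 0.2], [0, 0, 0]], [[-0.04, 0.06, 0.2], [0, 0, 0]], [[0, 0.06, 0.2], [0, 0, 0]]]}}

```text
clock: 14.35
position: [512.9, 45.9, 172.6]
ee_rot: [-0.631, 0.776, 0.0, -0.001]
contact_force: [0.8, 2.3, 0.7]
gripper_width: 11.3
grasp_force: 58.6
```

>>> {"api": "drive_tool", "payload": {"deltas": [[[0, 0.06, 0.2], [0, 0, 0]], [[0, 0.06, 0.2], [0, 0, 0]]]}}

```text
clock: 14.55
position: [511.9, 46.2, 168.9]
ee_rot: [-0.631, 0.776, 0.0, -0.001]
contact_force: [-2.8, 1.6, 1.5]
gripper_width: 11.7
grasp_force: 58.7
```

>>> {"api": "drive_tool", "payload": {"deltas": [[[0, 0.06, 0.2], [0, 0, 0]], [[0, 0.06, 0.2], [0, 0, 0]], [[0, 0.06, 0.2], [0, 0, 0]]]}}

```text
clock: 14.85
position: [510.3, 46.5, 162.9]
ee_rot: [-0.631, 0.776, 0.0, -0.001]
contact_force: [0.2, -0.8, -1.0]
gripper_width: 11.6
grasp_force: 59.3
```

>>> {"api": "drive_tool", "payload": {"deltas": [[[0, 0.05, 0.2], [0, 0, 0]], [[0, 0.05, 0.2], [0, 0, 0]], [[0, 0, 0], [0, 0, 0]]]}}

```text
clock: 15.15
position: [509.3, 46.8, 158.4]
ee_rot: [-0.63, 0.776, 0.0, -0.001]
contact_force: [0.7, -1.1, -2.6]
gripper_width: 11.8
grasp_force: 59.1
```

>>> {"api": "drive_tool", "payload": {"deltas": [[[0, 0.05, 0.2], [0, 0, 0]], [[0, 0.05, 0.2], [0, 0, 0]], [[0, 0.05, 0.2], [0, 0, 0]]]}}

```text
clock: 15.45
position: [508.1, 47.0, 153.2]
ee_rot: [-0.631, 0.776, -0.0, -0.0]
contact_force: [-1.6, -2.6, -0.0]
gripper_width: 11.8
grasp_force: 59.5
```

>>> {"api": "drive_tool", "payload": {"deltas": [[[0, 0.04, 0.2], [0, 0, 0]], [[0, 0.04, 0.2], [0, 0, 0]], [[0, 0, 0], [0, 0, 0]]]}}

```text
clock: 15.75
position: [507.3, 47.2, 148.9]
ee_rot: [-0.631, 0.776, -0.0, -0.0]
contact_force: [-1.7, -5.2, -1.8]
gripper_width: 11.7
grasp_force: 59.3
```

>>> {"api": "drive_tool", "payload": {"deltas": [[[0.03, 0.03, 0.2], [0, 0, 0]], [[0.03, 0.03, 0.2], [0, 0, 0]], [[0, 0, 0], [0, 0, 0]]]}}

```text
clock: 16.05
position: [506.5, 47.4, 144.5]
ee_rot: [-0.631, 0.776, 0.0, -0.0]
contact_force: [-1.2, -2.1, -3.0]
gripper_width: 11.8
grasp_force: 59.9
```

>>> {"api": "drive_tool", "payload": {"deltas": [[[0, 0.03, 0.2], [0, 0, 0]], [[0, 0.03, 0.2], [0, 0, 0]], [[0, 0, 0], [0, 0, 0]]]}}

```text
clock: 16.35
position: [505.9, 47.5, 140.7]
ee_rot: [-0.631, 0.776, 0.0, -0.0]
contact_force: [-3.1, -0.6, -2.4]
gripper_width: 11.4
grasp_force: 60.0
```

>>> {"api": "drive_tool", "payload": {"deltas": [[[0, 0.03, 0.2], [0, 0, 0]], [[0, 0.02, 0.15], [0, 0, 0]], [[0, 0, 0], [0, 0, 0]]]}}

```text
clock: 16.65
position: [505.5, 47.6, 137.4]
ee_rot: [-0.631, 0.776, 0.0, -0.0]
contact_force: [-4.1, 0.4, -0.5]
gripper_width: 11.6
grasp_force: 60.1
```

>>> {"api": "drive_tool", "payload": {"deltas": [[[0, 0.04, 0.1], [0, 0, 0]], [[0, 0.03, 0.1], [0, 0, 0]], [[0, 0, 0], [0, 0, 0]]]}}

```text
clock: 16.95
position: [505.3, 47.7, 135.7]
ee_rot: [-0.631, 0.776, -0.0, 0.0]
contact_force: [-4.2, 0.8, 1.3]
gripper_width: 11.7
grasp_force: 60.2
```

>>> {"api": "drive_tool", "payload": {"deltas": [[[0, 0.02, 0.1], [0, 0, 0]], [[0, 0.02, 0.1], [0, 0, 0]], [[0, 0, 0], [0, 0, 0]]]}}

```text
clock: 17.25
position: [505.0, 47.7, 133.7]
ee_rot: [-0.631, 0.776, -0.0, 0.0]
contact_force: [-3.3, -0.3, -0.2]
gripper_width: 11.9
grasp_force: 60.2
```

>>> {"api": "drive_tool", "payload": {"deltas": [[[0, 0.03, 0.1], [0, 0, 0]], [[0, 0.02, 0.1], [0, 0, 0]], [[0, 0, 0], [0, 0, 0]]]}}

```text
clock: 17.55
position: [504.8, 47.8, 131.8]
ee_rot: [-0.631, 0.776, -0.0, 0.001]
contact_force: [-2.4, -1.2, 1.1]
gripper_width: 11.7
grasp_force: 60.2
```

>>> {"api": "drive_tool", "payload": {"deltas": [[[0, 0.02, 0.1], [0, 0, 0]], [[0, 0.01, 0.1], [0, 0, 0]], [[0, 0, 0], [0, 0, 0]]]}}

```text
clock: 17.85
position: [504.4, 47.8, 129.4]
ee_rot: [-0.63, 0.776, -0.0, 0.0]
contact_force: [2.0, -1.2, -2.1]
gripper_width: 11.5
grasp_force: 60.7
```

Not yet in contact (angle about 0.12), so I'll continue.

>>> {"api": "drive_tool", "payload": {"deltas": [[[0, 0, 0.1], [0, 0, 0]], [[0, 0.01, 0.1], [0, 0, 0]], [[0, 0, 0], [0, 0, 0]]]}}

```text
clock: 18.15
position: [504.2, 47.8, 127.5]
ee_rot: [-0.631, 0.776, -0.0, 0.0]
contact_force: [1.6, -0.9, -2.4]
gripper_width: 11.4
grasp_force: 60.8
```

>>> {"api": "drive_tool", "payload": {"deltas": [[[0, 0.01, 0.1], [0, 0, 0]], [[0, 0.01, 0.1], [0, 0, 0]], [[0, 0, 0], [0, 0, 0]]]}}

```text
clock: 18.45
position: [504.0, 47.9, 125.7]
ee_rot: [-0.631, 0.776, -0.0, 0.0]
contact_force: [2.1, -1.9, -1.4]
gripper_width: 12.1
grasp_force: 60.8
```

>>> {"api": "drive_tool", "payload": {"deltas": [[[0, 0.01, 0.1], [0, 0, 0]], [[0, 0.01, 0.1], [0, 0, 0]], [[0, 0, 0], [0, 0, 0]]]}}

```text
clock: 18.75
position: [503.9, 47.9, 123.8]
ee_rot: [-0.631, 0.776, -0.0, 0.0]
contact_force: [2.6, -2.6, -1.5]
gripper_width: 12.0
grasp_force: 60.8
```

>>> {"api": "drive_tool", "payload": {"deltas": [[[0, 0.01, 0.1], [0, 0, 0]], [[0, 0.0, 0.1], [0, 0, 0]], [[0, 0, 0], [0, 0, 0]]]}}

```text
clock: 19.05
position: [503.7, 47.9, 121.7]
ee_rot: [-0.631, 0.776, -0.0, 0.0]
contact_force: [1.6, -1.2, -0.8]
gripper_width: 11.7
grasp_force: 60.8
```

>>> {"api": "drive_tool", "payload": {"deltas": [[[0, 0, 0.1], [0, 0, 0]], [[0, 0.01, 0.1], [0, 0, 0]], [[0, 0, 0], [0, 0, 0]]]}}

```text
clock: 19.35
position: [503.5, 48.0, 119.7]
ee_rot: [-0.631, 0.776, -0.0, 0.0]
contact_force: [2.3, -3.4, -0.3]
gripper_width: 11.9
grasp_force: 60.8
```

>>> {"api": "drive_tool", "payload": {"deltas": [[[0, 0.01, 0.1], [0, 0, 0]], [[0, 0.0, 0.1], [0, 0, 0]], [[0, 0, 0], [0, 0, 0]]]}}

```text
clock: 19.65
position: [503.4, 48.0, 117.7]
ee_rot: [-0.631, 0.776, -0.0, 0.0]
contact_force: [3.3, -2.8, -0.0]
gripper_width: 11.5
grasp_force: 60.9
```

>>> {"api": "drive_tool", "payload": {"deltas": [[[0, 0, 0.1], [0, 0, 0]], [[0, 0, 0.1], [0, 0, 0]], [[0, 0, 0], [0, 0, 0]]]}}

```text
clock: 19.95
position: [503.3, 48.0, 116.0]
ee_rot: [-0.631, 0.776, -0.0, 0.0]
contact_force: [1.0, -2.0, 3.4]
gripper_width: 11.6
grasp_force: 61.3
```

>>> {"api": "drive_tool", "payload": {"deltas": [[[0, 0, 0.1], [0, 0, 0]], [[0, 0.0, 0.1], [0, 0, 0]], [[0, 0, 0], [0, 0, 0]]]}}

```text
clock: 20.25
position: [503.1, 48.1, 114.0]
ee_rot: [-0.631, 0.776, 0.0, -0.0]
contact_force: [1.4, -2.3, 4.6]
gripper_width: 11.7
grasp_force: 62.2
```

>>> {"api": "drive_tool", "payload": {"deltas": [[[0, 0, 0], [0, 0, 0]], [[0, 0, 0], [0, 0, 0]], [[0, 0, 0], [0, 0, 0]]]}}

```text
clock: 20.55
position: [503.2, 48.1, 114.0]
ee_rot: [-0.631, 0.776, 0.0, -0.0]
contact_force: [1.6, -1.0, 4.4]
gripper_width: 11.7
grasp_force: 62.2
```

>>> {"api": "drive_tool", "payload": {"deltas": [[[0, 0, 0.05], [0, 0, 0]], [[0, 0, 0], [0, 0, 0]]]}}

```text
clock: 20.75
position: [503.1, 48.1, 113.6]
ee_rot: [-0.631, 0.776, 0.0, -0.0]
contact_force: [1.4, -2.5, 5.7]
gripper_width: 11.6
grasp_force: 62.3
```

The push is lasting and grows by about 2–3 N per mm, so the foot is on the tray. I'll ease off slightly and release.

>>> {"api": "drive_tool", "payload": {"deltas": [[[0, 0, -0.05], [0, 0, 0]], [[0, 0, -0.05], [0, 0, 0]], [[0, 0, 0], [0, 0, 0]]]}}

```text
clock: 21.05
position: [503.1, 48.1, 114.0]
ee_rot: [-0.631, 0.776, 0.0, -0.0]
contact_force: [2.8, -0.5, 2.2]
gripper_width: 11.4
grasp_force: 61.8
```

```bash
python3 -c "
from h import *
cov()"
```

```text
bar x,z -116.0 128.7 radius 236.4 angle 0.058 F [ 2.8 -0.5  2.2] 21.05
```

Now release.

>>> {"api": "drive_tool", "payload": {"deltas": [[[0, 0, 0], [0, 0, 0]], [[0, 0, 0], [0, 0, 0]], [[0, 0, 0], [0, 0, 0]], [[0, 0, 0], [0, 0, 0]]], "claw": 3.6}}

```text
clock: 21.45
position: [502.5, 47.9, 113.8]
ee_rot: [-0.631, 0.776, 0.0, -0.001]
contact_force: [-0.6, 1.2, -0.3]
gripper_width: 35.9
grasp_force: 0.0
```

>>> {"api": "drive_tool", "payload": {"deltas": [[[0, 0, -0.5], [0, 0, 0]], [[0, 0, -1], [0, 0, 0]], [[0, 0, -2], [0, 0, 0]], [[0, 0, -3], [0, 0, 0]], [[0, 0, -4], [0, 0, 0]], [[0, 0, -4], [0, 0, 0]], [[0, 0, -4], [0, 0, 0]], [[0, 2, -3], [0, 0, 0]], [[0, 4, 0], [0, 0, 0]], [[0, 4, 0], [0, 0, 0]], [[0, 3, 0], [0, 0, 0]], [[0, 0, 0], [0, 0, 0]]]}}

```text
clock: 22.65
position: [373.1, 74.3, 330.9]
ee_rot: [-0.632, 0.775, 0.0, 0.002]
contact_force: [0.8, 1.2, 0.7]
gripper_width: 36.0
grasp_force: 0.0
```

```bash
python3 - <<'E'
from h import *
delta([0,0,0])
Sd=get_image("side");Td=get_image("top");S=Sd["img"];T=Td["img"]
print("bar at .06/.09 side,top",[proj(d,sc(120-235*np.cos(a),y,115+235*np.sin(a))[None])[0].round(1).tolist() for a in(.03,.06,.09) for d in(Sd,Td) for y in(0,)])
a=cv2.resize(S[155:295,195:350],(400,361),interpolation=2)
b=cv2.resize(T[118:258,200:355],(400,361),interpolation=2)
cv2.imwrite('pics/z3.png',np.clip(np.hstack([a,b])[:,:,::-1]*1.6,0,255).astype('uint8'))
E
```

```text
pos [373.1  74.3 330.9] tool-shift cm [14.92 35.11 32.97] turn [-0.12  0.18  0.14]
F [0.8 1.2 0.7] t 22.65 w 36.0 j [ 0.63 -0.12 -0.34 -0.   -1.35 -0.83]
scanner xy -247.5 -1.4
bar at .06/.09 side,top [[296.5, 225.6], [259.7, 212.3], [296.5, 224.3], [259.7, 211.8], [296.4, 222.9], [259.7, 211.2]]
```

View pics/z3.png

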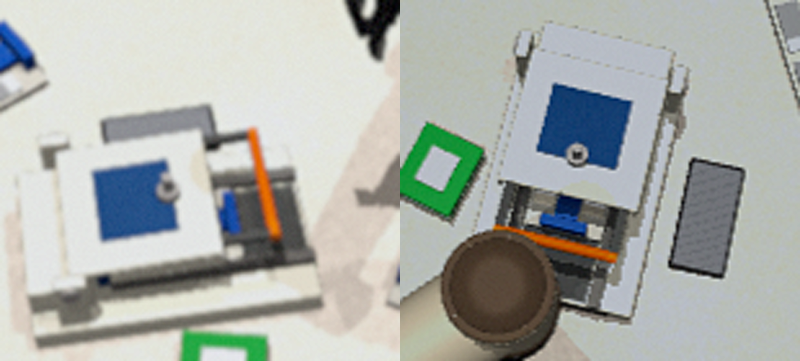

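The picture shows the cover lying nearly level and the bar free. The tray's grip sits just ahead of the plate, at side pixel (284.5,237) and top pixel (264,204). I'll do one numeric check and hand in.

```bash
python3 - <<'E'
from h import *
Sd=get_image("side");Td=get_image("top")
print([proj(d,sc(-78,0,74)[None])[0].round(1) for d in(Sd,Td)])
P,r=tri(Sd,(284.5,237.2),Td,(264,203.5));g=P[:2]-O;print("grip scanner",c*g[0]+s_*g[1],-s_*g[0]+c*g[1],P[2],r)
h=cv2.cvtColor(Sd["img"],cv2.COLOR_RGB2HSV)[155:270,280:320];m=cv2.inRange(h,(5,170,100),(20,255,255))
print(cv2.minAreaRect(cv2.findNonZero(m)))
print(arm.job_done())
E
```

```text
[array([284.1, 235.9]), array([262.7, 203.9])]
grip scanner -76.90236487017954 -2.0180685743616174 65.57664593614788 5.877107820402046
((16.65294075012207, 70.688232421875), (40.45753479003906, 4.4470744132995605), 77.47119140625)
the job is handed in; nothing more can be done
None
```

The job is handed in after about 23 s of robot time: the tray is against the back stop, the cover rests on it at about 0.06 rad with the bar released, and the other things on the desk were left alone. The judge's result wasn't reported back.

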